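# Check and arm the stop of a touch-run mixer, then run a flask on it

### The job

Make the touch-run mixer ready and run the flask on it: push its mushroom stop button fully down and let it spring back up, then twist its head clockwise as far as it goes to reset it. Then take the round-bottomed flask from the cork ring, set it upright, bulb down, in the mixer's sprung ring cradle and press it down until the ring is fully at the bottom of its travel. The mixer runs only while it is pressed, so finish like that, still holding the flask pressed down; keep the flask upright throughout and leave the other things on the bench where they are.

Things in the scene. Friction and masses are not known exactly. Their poses are not given: they have to be found in the camera images.
- mixer: The mixer: a white box, 160 (x) by 250 (y) by 50 mm high, fixed to the bench; its flat top deck is at z = 50 mm. Origin: centre of its underside. In its own frame the ring cradle is on the deck at y = +70 mm and the mushroom stop button at y = -70 mm (both at x = 0). Its yaw and place vary; it may stand on the left or right half of the bench.
- ring_seat (a point): Centre of the hole of the sprung cradle ring, level with its top face (86 mm above the bench when up; moves with the ring). Aluminium ring: 84 mm outside, hole 52 mm, 8 mm thick, on three spring posts 48 mm from its centre whose caps rise 8 mm above the ring (pins 14 mm). z is up. The 68 mm bulb seats with its lowest point 12 mm below this point.
- ring (a joint): How far the cradle ring is pressed down, m: 0 = up, 0.012 = fully down on its stop. It slides straight down; the spring needs about 4 N to start and 10 N to be fully down (a seated flask's own weight does not move it).
- stop_top (a point): Centre of the top face of the mushroom stop button, 46 mm above the deck (96 mm above the bench) when up. The black round head is 40 mm across and 24 mm tall, with 22 mm free height under it down to the deck (a 32 mm wide collar, 8 mm high, lies around the thin stem). A white line on its top shows how it is turned.
- stop_press (a joint): How far the mushroom button is pressed down, m: 0 = up, 0.008 = fully down. It springs back up when let go; about 1.5 N to start and 5 N to be fully down.
- stop_turn (a joint): How far the mushroom head is twisted, rad, growing clockwise seen from above: starts between 0 and 0.25, its end stop (reset) is at 1.2. It stays where it is left; it turns easily (0.04 N m) and independently of the pressing.
- flask: Closed round-bottomed glass flask, 136 mm tall, about 0.18 kg, heavy-bottomed: 68 mm bulb, straight round neck 24 mm across from 66 to 121 mm height, 29 mm lip from 121 to 126 mm, black rubber stopper 27 mm across on top. Origin: lowest point of the bulb; z along the neck, up when upright. Starts upright in the cork ring, origin 18 mm above the bench.
- cork_ring: Cork ring that carries the flask at the start: 92 mm outside, hole 52 mm, 30 mm high, fixed to the bench. Origin: centre of its underside.
- conical_flask: Bystander: green glass conical flask, 70 mm foot, 102 mm tall, near the cork ring (at least 65 mm clear of the round flask's neck). Origin: centre of its underside.
- beaker: Bystander: clear beaker, 64 mm across, 75 mm tall, near the cork ring on the other side. Origin: centre of its underside.
- tip_box: Bystander: blue box of pipette tips, 80 x 110 x 55 mm, beyond the cork ring. Origin: centre of its underside.
- pipette: Bystander: white pipette, 240 mm long, 26 mm high, lying along x in the middle of the bench. Origin: on its underside near mid length.
Mind the look-alikes: they are no part of the job. What is shaped like the flask but purple or yellow is not meant.

How it is judged (in metres and radians):
On the way, in this order (a step that is already met when the one before it is completed fails the run):
1. the mushroom stop is pressed fully down (value of joint stop_press above 0.0065 m), for 0.05 s.
2. the stop is up again and its head twisted clockwise to its end (value of joint stop_turn above 1.05 rad and value of joint stop_press below 0.003 m), for 0.2 s.
3. the flask sits in the cradle and presses the ring fully down (value of joint ring above 0.0103 m and horizontal distance between flask and ring_seat below 0.006 m and angle between flask's own z axis and vertical below 0.2 rad and z of flask in the frame of ring_seat between -0.018 and -0.007 m and contact force between flask and mixer above 6 N and contact force between any of the fingers, the arm and flask above 3 N), for 0.2 s.
At the end, for the whole second after the job is handed in: The robot still pushes on the flask (over 3 N), which is at rest, upright (0.2 rad) and centred (6 mm) in the cradle, bears on it with over 6 N and holds the ring at least 10.3 of 12 mm down; the stop's head is past 1.05 rad (of 1.2) and the stop is up (under 3 mm) (all of step 2 and all of step 3 and linear speed of flask below 0.03 m/s); the arm keeps its last pose, push and grip.
It fails at once if the flask is tipped over (more than 0.6 rad) (angle between flask's own z axis and vertical above 0.6 rad).
It fails at once if the flask is not kept off the bench: it is dropped or put down on it (height (world z) of flask below 0.008 m).
It fails at once if another thing on the bench is moved more than 30 mm or tipped (distance of any of conical_flask, beaker, tip_box, pipette from where it was at the start of the episode above 0.03 m or angle between any of conical_flask, beaker, tip_box, pipette's own z axis and vertical above 0.5 rad).
It also fails if it takes over 58 s, if anything falls off the work surface, if the arm or the gripper's body presses on something with over 40 N, if the wrist force passes 120 N, or if a joint passes its speed limit or range.

### The arm

A 7-joint arm with a two-finger parallel gripper is mounted at the origin on the work surface. World frame = base frame: x ahead of the robot, y to its left, z up, the work surface at z = 0. Lengths are in mm, angles in rad, forces in N, time in s.
With the tool pointing down it reaches from about 400 to 900 mm from the base axis. Payload 5.5 kg.
Tool frame: the origin (TCP) lies on the centre line of the jaws, within the pads' length; the fingertips stand 19 mm ahead of it and the grasp point (between the pads) is the TCP; z points along the fingers, y is the line along which they close (so a half turn about z gives the same grasp; the last joint's range is limited). The gripper opens to 92 mm and grips with 3 to 60 N. Pads are 19 mm wide; open, the fingers measure 130 mm over their backs; the gripper's body (75 mm by 190 mm) begins 47 mm behind the grasp point.
Start: joints at [1.434, 0.501, -0.427, 1.55, 0.221, 1.138, -0.21], TCP at [253.034, -598.726, 245.729] pointing down, gripper open.
Joint ranges: [-2.88, 2.88], [-0.31, 2.03], [-1.54, 1.56], [0.2, 2.42], [-1.41, 4.55], [0.19, 2.02], [-2.57, 2.57]. Speed limits (rad/s): [2.57, 2.57, 3.14, 3.14, 3.14, 3.14, 3.14].

### API

Orientations are given as a unit quaternion [w, x, y, z].
In Python, from bench import env gives the robot as it stands.
- The arm moves only by the tool servo_tool, never from a script. Its argument "deltas" is a list of rows, each a list of 7 numbers: the opening, from -1 (shut) to 1 (fully open), then the shift along the tool's x, y, z in m, then the turn, a rotation vector about the tool's x, y, z in rad. In form: [[hand, x, y, z, ax, ay, az], ...]. A call has 1 to 10 rows; each row shifts and turns the commanded pose from where the row before left it, along the tool's axes as they then stand; what a row does not reach is not made up. A row lasts 1/8 s, in which the tool goes at most 62.5 mm and 10.7 degrees, less where a joint would pass 70% of its speed; a pose out of reach is approached as far as the arm can. A call is refused whole if a number of a shift passes 0.0625 or a number of a turn 0.188, either way. A call with a gripper value outside its range is refused whole. The fingers move at their own pace and stop on an object; "grip_force" is the grip in N (left out, the last holds). Time passes only in rows, so rows that do not move let the fingers close. It gives the time, the measured TCP pose, the force, the opening and the grip force at its end, in the units of the state.
- env.state(): the state, without advancing time (a new reading comes with each control period).
- env.camera(name): name is "scene" or "top" or "wrist"; returns a dict with "pixels" (384x512x3 uint8, red, green, blue), "z_map" (384x512 float32, mm along the optical axis (not along the pixel's ray), 0 where there is no reading), "vertical_fov" (degrees; the focal length in pixels is half the picture's height over the tangent of half this angle, whatever the lens; pixels are square), "cx", "cy" (the principal point, pixels), "k1" (the pictures are not rectified: a ray, as slopes to the right and down, at radius r is drawn at 1 + k1 r^2 times it, then the intrinsics apply), "rvec" (rotation vector, rad) and "tvec" (3), from world to camera coordinates, as OpenCV has them. Camera axes: x right, y down, z forward; pixel columns grow to the right and rows downward; lengths in mm; the calibration is good to about 2 mm. A picture is of the moment at which its call begins.
- env.close_job(): hands the job in; it is judged then, once.
Trained networks look in the newest picture that a camera, given by its name, has taken for a name from the list of things; names that differ only in an ending like _2 or _b are one class to them, and where a whole thing is asked for, a point or a joint stands for the part that bears it (a point fixed in the world has none). Each returns a list of dicts, best first, with "score" (0 to 1); they miss things now and then, are a little off and sometimes report something else, mostly with a low value. They report only what shows in the picture. A call takes as long as a camera call. They do not tell look-alikes from the thing itself.
- env.outline_of(label, camera): "region" (384x512 bool, what is visible of it) and "position" ([row, column] as shares, 0 to 1, of the picture: columns of its width, rows of its height, amid what is visible of it).
- env.spot_point(label, camera): "position" ([row, column] as shares, 0 to 1, of the picture: columns of its width, rows of its height: a listed point, or the origin of a listed thing).
The state is a dict: "time": time; "joints": joint angles; "qd": joint speeds; "joint_efforts": joint torques, N m; "ee_pos": TCP position; "tool_rot": TCP orientation; "wrist_force": force on the tool from outside, world axes, zero at the start; "ft_torque": the same for the moment, N m; "grip_width": finger opening in mm; "grip_force": force on a finger pad.
Only numpy, scipy, OpenCV 4.12 (cv2) and the standard library are available. Lean on these libraries where they do the work, as an engineer would, in place of code of your own. Each camera call takes 0.05 s, during which the arm holds its last target. There are 200 camera calls.

## Working session

There is one attempt and no reset: what is moved stays moved. The work goes in short steps, Python scripts to look and compute and a tool call to move; the robot and the scene stay as the last step left them, time stands still between calls to the robot, and variables do not carry over. Pictures are saved under pics/ and viewed, at most 10 in all, crops included, and the job is handed in when it is done.

Besides the shell and the picture viewer there is one more tool, called after "Call:" as name(argument=value, ...), one argument or row to a line, values as JSON. servo_tool: Moves the arm, as the interface text tells. Its arguments: {"type":"object","properties":{"deltas":{"type":"array","items":{"type":"array","items":{"type":"number"}}},"grip_force":{"type":"number"}},"required":["deltas"]}

```bash
ls; mkdir -p pics; cat > h.py <<'E'
from bench import env
import numpy as np, cv2
def cam(n):
    c=env.camera(n); p=c["pixels"]; h,w=p.shape[:2]
    f=h/2/np.tan(np.radians(c["vertical_fov"])/2)
    c["K"]=np.array([[f,0,c["cx"]],[0,f,c["cy"]],[0,0,1.]]); c["D"]=np.array([c["k1"],0,0,0.])
    c["R"]=cv2.Rodrigues(np.array(c["rvec"],float))[0]; c["t"]=np.array(c["tvec"],float).ravel(); return c
def rays(c,uv):
    uv=np.asarray(uv,float).reshape(-1,1,2); s=cv2.undistortPoints(uv,c["K"],c["D"]).reshape(-1,2)
    return np.c_[s,np.ones(len(s))]
def onz(c,uv,z):
    d=rays(c,uv)@c["R"]; o=-c["R"].T@c["t"]; return o+d*((z-o[2])/d[:,2])[:,None]
def cloud(c,mask):
    v,u=np.nonzero(mask&(c["z_map"]>0)); s=rays(c,np.c_[u,v])*c["z_map"][v,u][:,None]
    return (s-c["t"])@c["R"]
def save(c,n,box=None,sc=1):
    p=c["pixels"][...,::-1]
    if box: p=p[box[0]:box[1],box[2]:box[3]]
    cv2.imwrite(n,cv2.resize(p,None,fx=sc,fy=sc,interpolation=cv2.INTER_CUBIC))
def px(d): return (round(d["position"][1]*512,1),round(d["position"][0]*384,1),round(d["score"],2))
E
python3 - <<'E'
from h import *
print(env.state())
a=cam("top");b=cam("scene")
ims=np.hstack([a["pixels"],b["pixels"]])[...,::-1]
cv2.imwrite("pics/a.png",cv2.resize(ims,(800,300),interpolation=cv2.INTER_AREA)); save(a,"pics/top.png",None,1.5); save(b,"pics/scene.png",None,1.5)
for n,c in(("top",a),("scene",b)):
  for l,z in(("mixer",0),("ring_seat",86),("stop_top",96),("flask",18),("cork_ring",0),("conical_flask",0),("beaker",0),("tip_box",0),("pipette",0)):
    print(n,l,[(px(d),onz(c,px(d)[:2],z)[0].round(0)) for d in env.spot_point(l,n)][:4])
E
```

```text
pics
{'time': 0.0, 'joints': array([ 1.43420105,  0.50183619, -0.42677575,  1.55144821,  0.22080449,
        1.13830927, -0.21030008]), 'qd': array([ 0.00021686,  0.00172022, -0.00020251, -0.00197497,  0.00132654,
        0.00191167,  0.00035458]), 'joint_efforts': array([ 4.92872168e-04, -5.66595519e+01, -5.81585661e+00, -2.79113978e+01,
       -6.85542659e-02,  3.09506559e-02,  1.87224909e-04]), 'ee_pos': array([ 252.68713644, -598.14960829,  244.68501978]), 'tool_rot': array([-9.57775469e-04,  9.80082200e-01,  1.98589867e-01, -1.68463277e-04]), 'wrist_force': array([-0.50259419,  0.41211588, -0.07290963]), 'ft_torque': array([ 0.03893496, -0.01307574,  0.02664183]), 'grip_force': 0.0, 'grip_width': 91.87459186930829}
top mixer [((178.2, 200.2, 0.87), array([541., 196.,   0.])), ((253.9, 249.3, 0.31), array([423.,   6.,   0.]))]
top ring_seat [((135.0, 189.8, 0.89), array([552., 275.,  86.]))]
top stop_top [((195.8, 192.9, 0.63), array([544., 134.,  96.]))]
top flask [((334.4, 192.7, 0.92), array([ 559., -187.,   18.])), ((316.1, 247.0, 0.67), array([ 429., -140.,   18.])), ((356.5
[... 509 characters left out ...]
86.]))]
scene stop_top [((313.5, 199.2, 0.52), array([554., 131.,  96.]))]
scene flask [((183.4, 188.4, 0.77), array([ 466., -227.,   18.])), ((216.2, 192.1, 0.71), array([ 463., -133.,   18.])), ((144.9, 193.2, 0.71), array([ 513., -319.,   18.])), ((187.3, 211.1, 0.66), array([ 563., -175.,   18.]))]
scene cork_ring [((186.5, 213.9, 0.91), array([ 552., -184.,    0.]))]
scene conical_flask [((233.8, 220.7, 0.68), array([551., -58.,   0.]))]
scene beaker [((137.1, 210.5, 0.74), array([ 568., -315.,    0.]))]
scene tip_box [((175.9, 247.5, 0.75), array([ 677., -157.,    0.]))]
scene pipette [((267.1, 198.7, 0.92), array([436.,   2.,   0.])), ((380.2, 211.5, 0.41), array([426., 299.,   0.]))]
```

View pics/top.png

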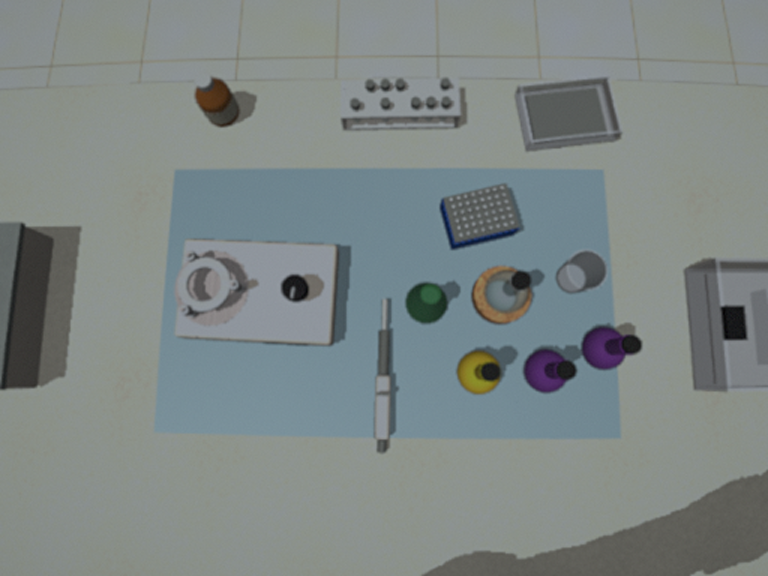

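View pics/scene.png

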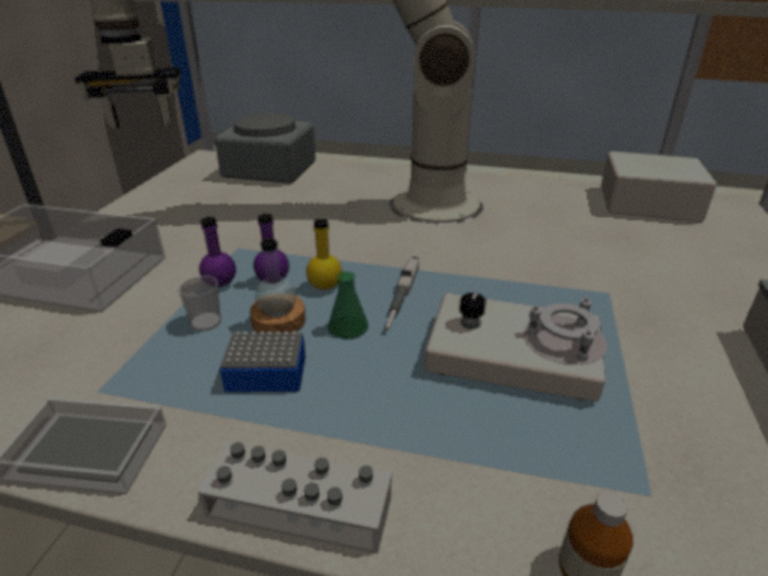

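Top view (shown ×1.5): the stop button is at about (196,192) and the ring at (136,190). Things that look like the flask are the clear one in the cork ring (334,193), the yellow (319,247) and the purples (364,246) and (404,232). I choose the clear one in the cork ring and will check it in a crop.

```bash
python3 - <<'E'
from h import *
a=cam("top");b=cam("scene")
p=np.hstack([cv2.resize(c["pixels"][r0:r0+70,c0:c0+70],(390,390),interpolation=cv2.INTER_CUBIC) for c,r0,c0 in((a,155,305),(a,160,160))])
cv2.imwrite("pics/crop.png",p[...,::-1])
for n,c in(("top",a),("scene",b)):
  P=cloud(c,np.ones((384,512),bool))
  def sel(x0,x1,y0,y1,z0,z1): return P[(P[:,0]>x0)&(P[:,0]<x1)&(P[:,1]>y0)&(P[:,1]<y1)&(P[:,2]>z0)&(P[:,2]<z1)]
  for nm,bx in(("deck",(420,680,30,360,44,56)),("stop",(500,600,90,180,88,110)),("ring",(480,640,205,345,80,92)),("stopper",(500,620,-240,-120,140,170)),("coni",(480,600,-130,0,60,120)),("beaker",(520,640,-360,-240,55,90)),("yel",(380,500,-200,-80,100,160))):
    s=sel(*bx)
    if len(s)<5: print(n,nm,len(s)); continue
    r=cv2.minAreaRect(s[:,:2].astype(np.float32)); print(n,nm,len(s),"mean",s.mean(0).round(1),"rect",np.round(r[0],1),np.round(r[1],1),round(r[2],1))
E
```

```text
top deck 5715 mean [547.7 193.9  49.1] rect [550.8 207.1] [253.5 159.7] 87.5
top stop 253 mean [547.4 134.8  94.8] rect [547.9 135. ] [38.6 37.7] 0.9
top ring 695 mean [553.3 273.2  85.2] rect [554.3 281. ] [94.2 92.4] 42.6
top stopper 155 mean [ 548.7 -183.9  150.5] rect [ 548.8 -184.7] [25.  25.7] 90.0
top coni 220 mean [535.7 -64.3  91. ] rect [537.2 -64.1] [33.8 32.4] 45.6
top beaker 274 mean [ 582.8 -309.5   67.8] rect [ 580.8 -306. ] [61.9 62.4] 27.9
top yel 173 mean [ 428.3 -142.7  132.4] rect [ 428.4 -143.7] [27.4 27.1] 66.8
scene deck 3775 mean [575.1 202.2  48.5] rect [556.  207.4] [252.8 160. ] 87.4
scene stop 166 mean [554.7 135.4  93.6] rect [552.6 134.9] [37.5 37.9] 45.1
scene ring 578 mean [560.4 272.2  84.5] rect [557.4 282.3] [96.8 97.2] 42.7
scene stopper 103 mean [ 557.5 -183.1  148.5] rect [ 554.2 -184.3] [27.6 25.2] 19.4
scene coni 253 mean [548.6 -63.6  83.3] rect [543.2 -65. ] [32.2 33.3] 77.9
scene beaker 360 mean [ 584.9 -306.4   65.8] rect [ 584.9 -306.4] [61.8 63.7] 1.4
scene yel 147 mean [ 436.7 -141.5  121.8] rect [ 431.8 -142.8] [27.4 26.2] 13.6
```

View pics/crop.png

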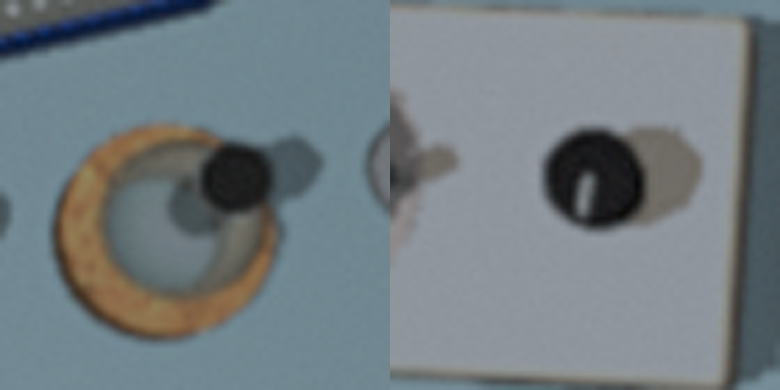

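The crop confirms the clear, stoppered flask in the cork ring: the stopper is at crop (240,178), and the other three are coloured. The white line on the stop points towards the robot at crop (587,195). I'm moving over the stop with the fingers shut.

Call:
servo_tool(
  deltas=[
    [-1,0.035,-0.035,0,0,0,0],
    [-1,0.035,-0.035,0,0,0,0],
    [-1,0.035,-0.035,0,0,0,0],
    [-1,0.035,-0.035,0,0,0,0],
    [-1,0.035,-0.035,0,0,0,0],
    [-1,0.035,-0.035,0,0,0,0],
    [-1,0.035,-0.035,0,0,0,0],
    [-1,0.035,-0.035,0,0,0,0],
    [-1,0.035,-0.035,0,0,0,0],
    [-1,0.035,-0.035,0,0,0,0],
  ],
  grip_force=20,
)

```text
time: 2.35
ee_pos: [439.8, -138.7, 246.1]
tool_rot: [0.001, 0.98, 0.198, 0.0]
wrist_force: [1.2, -0.4, -0.4]
grip_width: 1.0
grip_force: 0.0
```

Call:
servo_tool(
  deltas=[
    [-1,0.035,-0.035,0,0,0,0],
    [-1,0.035,-0.035,0,0,0,0],
    [-1,0.035,-0.035,0,0,0,0],
    [-1,0.035,-0.035,0,0,0,0],
    [-1,0.02,-0.02,0,0,0,0],
    [-1,0,0,0,0,0,0],
    [-1,0,0,0,0,0,0],
    [-1,0,0,0,0,0,0],
  ],
)

```text
time: 3.35
ee_pos: [524.0, 67.9, 245.6]
tool_rot: [0.0, 0.98, 0.197, -0.0]
wrist_force: [-0.7, 1.0, -0.2]
grip_width: 0.5
grip_force: 0.0
```

```bash
cat > w.py <<'E'
from h import *
def wloc():
    c=cam("wrist"); P=cloud(c,np.ones((384,512),bool)); return c,P
def rect(P,x0,x1,y0,y1,z0,z1):
    s=P[(P[:,0]>x0)&(P[:,0]<x1)&(P[:,1]>y0)&(P[:,1]<y1)&(P[:,2]>z0)&(P[:,2]<z1)]
    if len(s)<20: return len(s)
    r=cv2.minAreaRect(s[:,:2].astype(np.float32)); return len(s),s.mean(0).round(1),np.round(r[0],1),np.round(r[1],1),round(r[2],1)
E
python3 - <<'E'
from w import *
c,P=wloc(); save(c,"pics/w1.png")
s=env.state(); print(s["joints"].round(2),s["ee_pos"],"cam",-c["R"].T@c["t"])
print("stop",rect(P,500,600,90,180,90,110)); print("ring",rect(P,480,640,205,345,80,92)); print("deck",rect(P,420,680,30,360,44,56))
for l,z in(("stop_top",96),("ring_seat",86)): print(l,[(px(d),onz(c,px(d)[:2],z)[0].round(1)) for d in env.spot_point(l,"wrist")][:2])
E
```

```text
[ 0.48  0.35 -0.8   1.85  0.29  1.06 -1.61] [524.09967552  68.00412277 245.68903285] cam [597.91378388  99.64754612 384.48006265]
stop (1562, array([550.7, 135.5,  95.7]), array([550.3, 135.5]), array([39. , 38.6]), 39.6)
ring (5365, array([557.2, 275.6,  85.7]), array([554.5, 279.1]), array([87.7, 91.1]), 43.5)
deck (31352, array([555.8, 193. ,  50. ]), array([552.7, 205. ]), array([248.6, 160.2]), 87.8)
stop_top [((199.9, 135.0, 0.96), array([549.1, 134.3,  96. ]))]
ring_seat [((196.1, 137.5, 0.75), array([543.9, 137.9,  86. ]))]
```

View pics/w1.png

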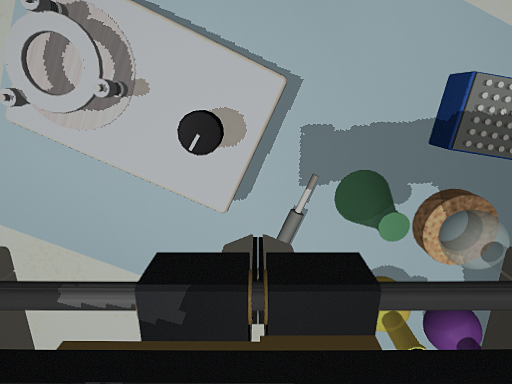

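The wrist picture shows the stop at (200,133) with its line, matching (550,135) mm. The clear flask is at lower right, around (480,240).

Call:
servo_tool(
  deltas=[
    [-1,0.025,-0.026,0,0,0,0],
    [-1,0.025,-0.026,0.0,0,0,0],
    [-1,0,0,0.03,0,0,0],
    [-1,0,0,0.03,0,0,0],
    [-1,0,0,0.03,0,0,0],
    [-1,0,0,0.02,0,0,0],
    [-1,0,0,0,0,0,0],
    [-1,0,0,0,0,0,0],
  ],
)

```text
time: 4.5
ee_pos: [550.9, 137.2, 136.7]
tool_rot: [-0.0, 0.98, 0.198, 0.001]
wrist_force: [0.4, 0.1, 0.7]
grip_width: 0.1
grip_force: 0.0
```

Call:
servo_tool(
  deltas=[
    [-1,-0.001,0.002,0.01,0,0,0],
    [-1,0,0,0.01,0,0,0],
    [-1,0,0,0.005,0,0,0],
    [-1,0,0,0.003,0,0,0],
    [-1,0,0,0.001,0,0,0],
    [-1,0,0,0,0,0,0],
  ],
)

```text
time: 5.25
ee_pos: [550.2, 134.4, 107.3]
tool_rot: [0.0, 0.98, 0.198, 0.0]
wrist_force: [-0.9, -2.4, 6.5]
grip_width: 0.8
grip_force: 3.1
```

Call:
servo_tool(
  deltas=[
    [-1,0,0,0.0015,0,0,0],
    [-1,0,0,0,0,0,0],
  ],
)

```text
time: 5.5
ee_pos: [550.4, 134.5, 107.1]
tool_rot: [0.001, 0.98, 0.199, 0.0]
wrist_force: [-4.7, -3.7, 16.2]
grip_width: 0.2
grip_force: 8.4
```

Call:
servo_tool(
  deltas=[
    [-1,0,0,-0.02,0,0,0],
    [0.4,0,0,-0.02,0,0,0],
    [0.4,0,0,0,0,0,0],
    [0.4,0,0,0,0,0,0],
    [0.4,0,0,0,0,0,0],
    [0.4,0,0,0,0,0,0],
    [0.4,0,0,0,0,0,0],
  ],
)

```text
time: 6.38
ee_pos: [549.7, 134.7, 144.9]
tool_rot: [-0.0, 0.98, 0.199, -0.0]
wrist_force: [0.4, -1.3, -0.6]
grip_width: 55.6
grip_force: 0.0
```

Call:
servo_tool(
  deltas=[
    [0.5,0,0,0.02,0,0,0],
    [0.5,0,0,0.018,0,0,0],
    [0.5,0,0,0.009,0,0,0],
    [0.5,0,0,0,0,0,0],
    [-1,0,0,0,0,0,0],
    [-1,0,0,0,0,0,0],
    [-1,0,0,0,0,0,0],
    [-1,0,0,0,0,0,0],
  ],
  grip_force=10,
)

```text
time: 7.38
ee_pos: [550.1, 135.1, 98.6]
tool_rot: [-0.0, 0.98, 0.199, 0.0]
wrist_force: [-0.4, 1.0, 1.5]
grip_width: 39.7
grip_force: 10.0
```

Call:
servo_tool(
  deltas=[
    [-1,0,0,0,0,0,0.15],
    [-1,0,0,0,0,0,0.15],
    [-1,0,0,0,0,0,0.15],
  ],
)

```text
time: 7.75
ee_pos: [550.1, 135.2, 98.6]
tool_rot: [-0.0, 1.0, -0.027, 0.0]
wrist_force: [-1.1, 1.0, 0.4]
grip_width: 39.8
grip_force: 10.0
```

```bash
python3 -c "
from bench import env
s=env.state();print(s['joints'].round(2),s['ft_torque'])"
```

```text
[ 0.16  0.58 -0.58  1.87  0.42  0.81 -2.27] [0.17326447 0.16613296 0.00729776]
```

Joint 7 is close to its range limit, so I'm regripping with a turn back.

Call:
servo_tool(
  deltas=[
    [0.5,0,0,0,0,0,0],
    [0.5,0,0,0,0,0,0],
    [0.5,0,0,0,0,0,0],
    [0.5,0,0,0,0,0,-0.18],
    [0.5,0,0,0,0,0,-0.18],
    [0.5,0,0,0,0,0,-0.18],
    [0.5,0,0,0,0,0,-0.18],
    [0.5,0,0,0,0,0,-0.18],
  ],
)

```text
time: 8.75
ee_pos: [550.0, 134.4, 98.2]
tool_rot: [-0.0, 0.91, 0.415, -0.0]
wrist_force: [-0.1, 0.2, 0.6]
grip_width: 68.9
grip_force: 0.0
```

Call:
servo_tool(
  deltas=[
    [-1,0,0,0,0,0,0],
    [-1,0,0,0,0,0,0],
    [-1,0,0,0,0,0,0],
    [-1,0,0,0,0,0,0],
    [-1,0,0,0,0,0,0.15],
    [-1,0,0,0,0,0,0.15],
    [-1,0,0,0,0,0,0.12],
  ],
)

```text
time: 9.62
ee_pos: [549.7, 135.0, 98.4]
tool_rot: [0.0, 0.977, 0.211, -0.0]
wrist_force: [-0.0, -0.2, 0.8]
grip_width: 39.5
grip_force: 10.0
```

```bash
python3 -c "
from bench import env
s=env.state();print(s['joints'].round(2),s['ft_torque'])"
```

```text
[ 0.24  0.61 -0.69  1.87  0.51  0.84 -1.86] [0.04656898 0.14570936 0.10155033]
```

Call:
servo_tool(
  deltas=[
    [-1,0,0,0,0,0,0.1],
    [-1,0,0,0,0,0,0.1],
    [-1,0,0,0,0,0,0.1],
    [-1,0,0,0,0,0,0.05],
    [-1,0,0,0,0,0,0],
  ],
)

```text
time: 10.25
ee_pos: [549.8, 135.3, 98.4]
tool_rot: [-0.0, 0.999, 0.04, 0.0]
wrist_force: [-0.8, 0.5, 0.2]
grip_width: 39.9
grip_force: 10.0
```

```bash
python3 -c "
from bench import env
s=env.state();print(s['joints'].round(2),s['ft_torque'])"
```

```text
[ 0.18  0.59 -0.61  1.87  0.45  0.82 -2.15] [0.25597779 0.18091915 0.17386992]
```

Call:
servo_tool(
  deltas=[
    [0.5,0,0,0,0,0,0],
    [0.5,0,0,0,0,0,0],
    [0.5,0,0,0,0,0,0],
    [0.5,0,0,-0.06,0,0,0],
    [0.5,0,0,-0.06,0,0,0],
    [0.5,0,-0.03,-0.02,0,0,0],
    [0.5,0,0.06,0,0,0,0],
    [0.5,-0.01,0.06,0,0,0,0],
    [0.5,-0.01,0.06,0,0,0,0],
  ],
)

```text
time: 11.38
ee_pos: [541.8, -18.1, 238.4]
tool_rot: [0.0, 0.999, 0.04, 0.0]
wrist_force: [0.4, -0.6, 0.2]
grip_width: 68.5
grip_force: 0.0
```

```bash
python3 - <<'E'
from w import *
c,P=wloc(); a=cam("top")
w=c["pixels"]; st=env.spot_point("stop_top","wrist"); print([px(d) for d in st])
s=env.state(); print(s["joints"].round(2),s["ee_pos"],s["tool_rot"])
print("stop",rect(P,500,600,90,180,90,110),"ring",rect(P,480,640,205,345,80,92))
cv2.imwrite("pics/w2.png",np.hstack([w,cv2.resize(a["pixels"][172:212,176:216],(288,384),interpolation=cv2.INTER_CUBIC)])[...,::-1])
E
```

```text
[(83.5, 169.4, 0.64)]
[ 0.54  0.36 -0.68  1.83  0.26  1.05 -1.73] [541.58417519 -21.70986937 237.88632211] [ 9.86239112e-04  9.99363167e-01  3.56666281e-02 -4.22989391e-04]
stop (1534, array([551. , 134.1,  95.6]), array([550.1, 135.3]), array([38.6, 38.9]), 30.0) ring (73, array([553.4, 220.8,  83.2]), array([553., 221.]), array([ 4. , 13.1]), 82.7)
```

View pics/w2.png

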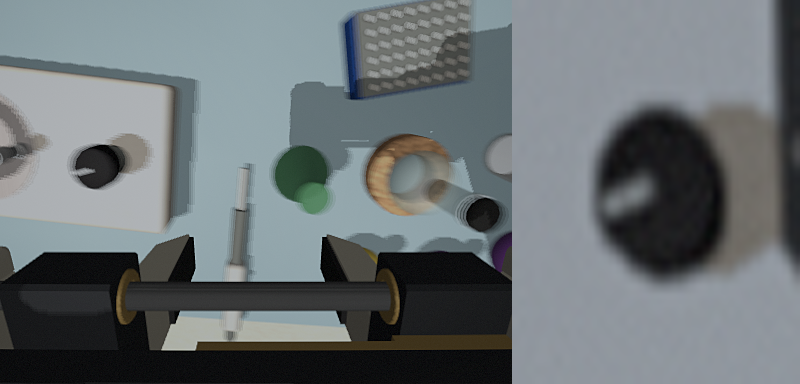

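The stop is up (top at z = 95.6 mm), and the line has turned clockwise to point roughly +y. I'll measure the angle precisely now that the arm is still.

```bash
python3 - <<'E'
from w import *
for n in("wrist","top"):
  c=cam(n); 
  uv=np.stack(np.meshgrid(np.arange(512),np.arange(384)),-1).reshape(-1,2)
  Q=onz(c,uv,96)[:,:2]; g=c["pixels"].astype(float).mean(2).ravel()
  ctr=np.array([550.2,135.2]) if n=="wrist" else np.array([547.9,135.])
  m=np.linalg.norm(Q-ctr,axis=1)<17; X=Q[m];w=np.clip(g[m]-np.median(g[m])-25,0,None)
  mu=(X*w[:,None]).sum(0)/w.sum(); C=((X-mu)*w[:,None]).T@(X-mu); ev=np.linalg.eigh(C)[1][:,1]
  d=mu-ctr; ev*=np.sign(ev@d); print(n,mu-ctr,"line angle from -x, clockwise deg",-np.degrees(np.arctan2(ev[1],ev[0]))+180, "by offset",180-np.degrees(np.arctan2(d[1],d[0])))
c=cam("wrist");P=cloud(c,np.ones((384,512),bool))
print(env.state()["ee_pos"])
for zz in((142,160),(100,138)): print("stopper",rect(P,490,620,-240,-130,*zz))
print("coni",rect(P,480,600,-130,0,85,120))
E
```

```text
wrist [-3.11131163  9.21805314] line angle from -x, clockwise deg 71.08919497047359 by offset 71.34924093807484
top [-1.98907742  8.64832172] line angle from -x, clockwise deg 71.58155674398117 by offset 77.04746564065977
[542.00586618 -15.20960889 238.37769645]
stopper (1335, array([ 553.1, -181.6,  151.1]), array([ 552. , -183.9]), array([28.1, 28.4]), 66.1)
stopper (717, array([ 555.3, -175.9,  118.4]), array([ 553.4, -178.2]), array([12.3, 26.1]), 66.6)
coni (917, array([541.1, -64.9, 100.8]), array([540. , -65.6]), array([29.7, 29.7]), 27.4)
```

The stop angle is about 69°, or 1.20 rad, so it is reset. On to the flask.

Call:
servo_tool(
  deltas=[
    [0.5,-0.001,0.05,0,0,0,0],
    [0.5,-0.001,0.05,0,0,0,0],
    [0.5,-0.001,0.05,0,0,0,0],
    [0.5,0,0.019,0,0,0,0],
    [0.5,0,0,0.03,0,0,0],
    [0.5,0,0,0,0,0,0],
    [0.5,0,0,0,0,0,0],
  ],
)

```text
time: 12.55
ee_pos: [553.3, -183.1, 209.0]
tool_rot: [-0.0, 0.999, 0.041, 0.0]
wrist_force: [0.6, 0.0, -0.2]
grip_width: 68.7
grip_force: 0.0
```

```bash
python3 - <<'E'
from w import *
c,P=wloc(); s=env.state(); print(s["joints"].round(2),s["ee_pos"],s["tool_rot"]); save(c,"pics/w3.png")
print("stopper",rect(P,500,610,-240,-130,146,160),rect(P,500,610,-240,-130,136,144))
E
```

```text
[ 0.74  0.45 -0.6   1.76  0.29  1.02 -1.46] [ 553.51253823 -183.50764275  209.35265798] [-4.60426085e-05  9.99152248e-01  4.11602533e-02  7.85433345e-04]
stopper (1302, array([ 553.1, -184.9,  152.9]), array([ 552.2, -185. ]), array([26.1, 26.6]), 6.7) (193, array([ 561.6, -184.4,  142.2]), array([ 557.5, -184. ]), array([17.8, 29.1]), 10.0)
```

View pics/w3.png

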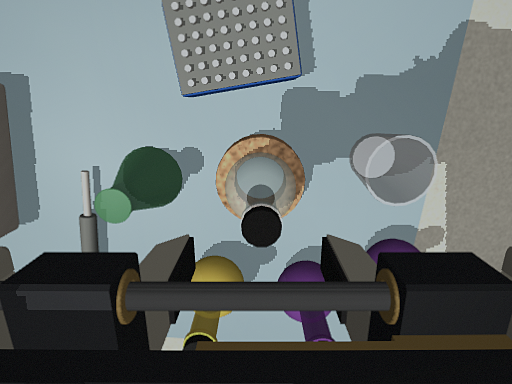

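The stopper is centred between the fingers at (261,226), with the clear bulb in the cork ring. Descending.

Call:
servo_tool(
  deltas=[
    [0.5,-0.001,0.0015,0.03,0,0,0],
    [0.5,0,0,0.03,0,0,0],
    [0.5,0,0,0.025,0,0,0],
    [0.5,0,0,0.011,0,0,0],
    [0.5,0,0,0,0,0,0],
    [-1,0,0,0,0,0,0],
    [-1,0,0,0,0,0,0],
    [-1,0,0,0,0,0,0],
    [-1,0,0,0,0,0,0],
    [-1,0,0,0,0,0,0],
  ],
  grip_force=30,
)

```text
time: 13.85
ee_pos: [551.5, -186.6, 112.2]
tool_rot: [-0.0, 0.999, 0.04, -0.0]
wrist_force: [0.1, 3.9, 1.4]
grip_width: 23.7
grip_force: 29.8
```

Call:
servo_tool(
  deltas=[
    [-1,0,0,-0.01,0,0,0],
    [-1,0,0,-0.02,0,0,0],
    [-1,0,0,-0.03,0,0,0],
    [-1,0,0,-0.03,0,0,0],
    [-1,0,0,-0.03,0,0,0],
    [-1,0,0,-0.02,0,0,0],
    [-1,0,0,-0.01,0,0,0],
    [-1,0,0,0,0,0,0],
  ],
  grip_force=45,
)

```text
time: 14.85
ee_pos: [552.0, -186.8, 263.3]
tool_rot: [0.0, 0.999, 0.04, 0.001]
wrist_force: [0.3, -0.1, -1.6]
grip_width: 23.5
grip_force: 45.4
```

Call:
servo_tool(
  deltas=[
    [-1,0,0,0,0,0,-0.1],
    [-1,0,0,0,0,0,-0.1],
    [-1,0,0,0,0,0,-0.1],
    [-1,0,0,0,0,0,-0.1],
    [-1,0,0,0,0,0,-0.1],
    [-1,0.01,-0.015,0,0,0,0],
    [-1,0.02,-0.03,0,0,0,0],
    [-1,0.02,-0.03,0,0,0,0],
    [-1,0.02,-0.03,0,0,0,0],
    [-1,0.02,-0.03,0,0,0,0],
  ],
)

```text
time: 16.1
ee_pos: [552.1, -21.7, 261.8]
tool_rot: [-0.0, 0.958, 0.285, -0.0]
wrist_force: [-0.8, -0.2, -2.1]
grip_width: 23.8
grip_force: 45.4
```

Call:
servo_tool(
  deltas=[
    [-1,0.02,-0.03,0,0,0,0],
    [-1,0.02,-0.03,0,0,0,0],
    [-1,0.02,-0.03,0,0,0,0],
    [-1,0.02,-0.03,0,0,0,0],
    [-1,0.02,-0.03,0,0,0,0],
    [-1,0.02,-0.03,0,0,0,0],
    [-1,0.015,-0.02,0,0,0,0],
    [-1,0.01,-0.01,0,0,0,0],
    [-1,0,0,0,0,0,0],
  ],
)

```text
time: 17.23
ee_pos: [558.5, 232.1, 262.0]
tool_rot: [-0.0, 0.958, 0.287, -0.0]
wrist_force: [0.7, 0.3, -2.7]
grip_width: 23.4
grip_force: 45.4
```

```bash
python3 -c "
from bench import env
s=env.state();print(s['joints'].round(2),s['ee_pos'],2*__import__('math').atan2(s['tool_rot'][2],s['tool_rot'][1]))"
```

```text
[ 0.16  0.49 -0.81  1.64  0.38  1.17 -1.73] [558.49010749 232.06814726 261.97302288] 0.5811950199015161
```

Call:
servo_tool(
  deltas=[
    [-1,0.01,-0.017,0,0,0,0],
    [-1,0.01,-0.018,0,0,0,0],
    [-1,0.0015,-0.002,0,0,0,0],
    [-1,0,0,0,0,0,0],
    [-1,0,0,0,0,0,0],
  ],
)

```text
time: 17.85
ee_pos: [557.4, 271.7, 262.0]
tool_rot: [0.001, 0.959, 0.285, -0.0]
wrist_force: [-0.1, -0.2, -2.3]
grip_width: 23.6
grip_force: 45.4
```

```bash
python3 - <<'E'
from w import *
from scipy.optimize import least_squares
s=env.state(); print(s["joints"].round(2),s["ee_pos"],s["tool_rot"].round(4))
for n in("wrist","scene","top"):
  c=cam(n); P=cloud(c,np.ones((384,512),bool))
  q=P[(abs(P[:,0]-556)<60)&(abs(P[:,1]-276)<60)&(P[:,2]>80)&(P[:,2]<90)]
  if len(q)>100:
    # coverage fit: annulus 26..42 must contain the points
    f=lambda p:(lambda r: np.maximum(0,26-r)+np.maximum(0,r-42))(np.hypot(*(q[:,:2]-p).T))
    r=least_squares(f,[556,276],loss="soft_l1"); print(n,"ring",len(q),r.x.round(1),np.abs(r.fun).mean().round(2))
  # bulb cloud sphere r=34
  st=P[(abs(P[:,0]-556)<40)&(abs(P[:,1]-276)<40)&(P[:,2]>125)&(P[:,2]<240)]
  for lo,hi in((150,180),(180,210),(210,235)):
    t=st[(st[:,2]>lo)&(st[:,2]<hi)]; print(n,lo,len(t),t.mean(0).round(1) if len(t) else "")
  if n=="wrist": cv2.imwrite("pics/w4.png",c["pixels"][...,::-1])
E
```

```text
[ 0.08  0.52 -0.8   1.6   0.39  1.19 -1.8 ] [557.39212188 271.65988064 262.04578152] [ 6.000e-04  9.586e-01  2.849e-01 -2.000e-04]
wrist ring 1870 [555.1 276.6] 0.13
wrist 150 0 
wrist 180 544 [580.4 287.3 205.1]
wrist 210 4638 [571.6 281.6 223.5]
scene ring 541 [559.5 273.8] 1.02
scene 150 24 [579.5 268.8 177.3]
scene 180 409 [583.9 267.4 197.7]
scene 210 503 [575.2 268.6 221.7]
top ring 494 [552.  272.7] 0.4
top 150 0 
top 180 136 [544.6 249.7 203.3]
top 210 516 [545.7 259.7 222.2]
```

View pics/w4.png

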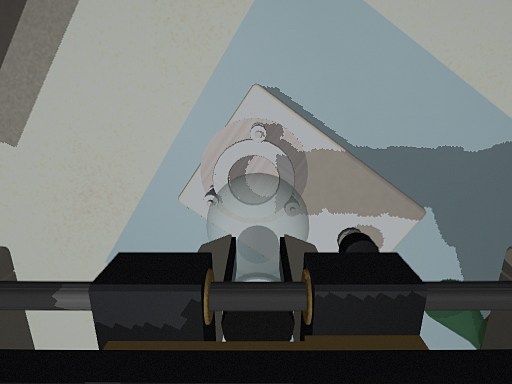

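The clear flask's bulb (258,220) hangs just in front of the ring (255,178), so a small correction and then down.

Call:
servo_tool(
  deltas=[
    [-1,0,-0.004,0,0,0,0],
    [-1,0,0,0.03,0,0,0],
    [-1,0,0,0.03,0,0,0],
    [-1,0,0,0.015,0,0,0],
    [-1,0,0,0,0,0,0],
    [-1,0,0,0,0,0,0],
  ],
)

```text
time: 18.75
ee_pos: [555.3, 277.5, 188.4]
tool_rot: [-0.0, 0.958, 0.286, 0.001]
wrist_force: [0.9, 0.3, -1.6]
grip_width: 23.4
grip_force: 45.5
```

Call:
servo_tool(
  deltas=[
    [-1,-0.001,0.0015,0.008,0,0,0],
    [-1,0,0,0.006,0,0,0],
    [-1,0,0,0.003,0,0,0],
    [-1,0,0,0,0,0,0],
    [-1,0,0,0,0,0,0],
  ],
)

```text
time: 19.38
ee_pos: [554.7, 275.1, 170.4]
tool_rot: [-0.0, 0.958, 0.286, 0.0]
wrist_force: [-0.0, -0.4, -1.3]
grip_width: 23.6
grip_force: 45.5
```

Call:
servo_tool(
  deltas=[
    [-1,0,0,0.003,0,0,0],
    [-1,0,0,0.002,0,0,0],
    [-1,0,0,0,0,0,0],
  ],
)

```text
time: 19.75
ee_pos: [555.0, 275.1, 165.7]
tool_rot: [-0.0, 0.958, 0.286, 0.0]
wrist_force: [0.9, -0.8, 1.3]
grip_width: 23.6
grip_force: 45.3
```

Call:
servo_tool(
  deltas=[
    [-1,0,0,0.003,0,0,0],
    [-1,0,0,0.003,0,0,0],
    [-1,0,0,0,0,0,0],
  ],
)

```text
time: 20.12
ee_pos: [555.0, 275.1, 159.5]
tool_rot: [-0.0, 0.958, 0.286, 0.0]
wrist_force: [-0.2, 0.0, 5.7]
grip_width: 23.5
grip_force: 45.2
```

Small side forces, so it is seated and centred. Pressing on to the stop.

Call:
servo_tool(
  deltas=[
    [-1,0,0,0.002,0,0,0],
    [-1,0,0,0.002,0,0,0],
    [-1,0,0,0,0,0,0],
  ],
  grip_force=55,
)

```text
time: 20.5
ee_pos: [555.1, 275.1, 155.8]
tool_rot: [0.0, 0.958, 0.286, 0.001]
wrist_force: [0.2, -1.8, 7.8]
grip_width: 23.4
grip_force: 55.3
```

Call:
servo_tool(
  deltas=[
    [-1,0,0,0.001,0,0,0],
    [-1,0,0,0,0,0,0],
    [-1,0,0,0,0,0,0],
  ],
)

```text
time: 20.88
ee_pos: [555.2, 275.2, 155.4]
tool_rot: [0.0, 0.958, 0.286, 0.001]
wrist_force: [-1.1, -1.7, 9.1]
grip_width: 23.6
grip_force: 55.5
```

Call:
servo_tool(
  deltas=[
    [-1,0,0,0.001,0,0,0],
    [-1,0,0,0.001,0,0,0],
    [-1,0,0,0,0,0,0],
    [-1,0,0,0,0,0,0],
  ],
)

```text
time: 21.38
ee_pos: [555.4, 275.4, 155.1]
tool_rot: [0.001, 0.958, 0.286, 0.001]
wrist_force: [-4.5, -3.9, 21.5]
grip_width: 22.8
grip_force: 55.3
```

```bash
python3 - <<'E'
from w import *
print([env.state()[k] for k in("ee_pos","wrist_force","time")])
for n in("wrist","scene","top"):
  c=cam(n); P=cloud(c,np.ones((384,512),bool))
  for z0 in(66,88): 
    q=P[(abs(P[:,0]-556)<46)&(abs(P[:,1]-275)<46)&(P[:,2]>z0-4)&(P[:,2]<z0+22)]
    r=np.hypot(q[:,0]-556,q[:,1]-275); q=q[(r<40)&(r>36)]
    if z0==66: print(n,"ring top z median",len(q),np.median(q[:,2]) if len(q) else "")
  for zz in((80,110),): print(n,"stop",rect(P,500,600,105,165,85,110))
E
```

```text
[array([555.36865282, 275.35608523, 155.13018853]), array([-4.50126234, -3.8871826 , 21.51289988]), 21.375]
wrist ring top z median 977 73.81364904628111
wrist stop (399, array([557.7, 126.4,  95.7]), array([556.7, 125.6]), array([28.8, 13. ]), 30.6)
scene ring top z median 75 72.08460295969525
scene stop (189, array([556.1, 135.5,  92.7]), array([552.6, 134.3]), array([38.9, 37.2]), 33.9)
top ring top z median 89 73.05725727066749
top stop (256, array([547.4, 134.8,  94.6]), array([547.7, 135.1]), array([38.4, 37.5]), 46.4)
```

The ring is at 74 mm, fully down, at 21 N. One look to confirm it sits upright.

Call:
servo_tool(
  deltas=[
    [-1,0,0,0,0,0,0],
    [-1,0,0,0,0,0,0],
    [-1,0,0,0,0,0,0],
  ],
)

```text
time: 21.9
ee_pos: [555.4, 275.4, 155.1]
tool_rot: [0.001, 0.958, 0.286, 0.001]
wrist_force: [-5.4, -4.0, 20.9]
grip_width: 22.9
grip_force: 55.3
```

```bash
python3 - <<'E'
from w import *
save(cam("scene"),"pics/end.png",(100,290,250,450),3)
E
```

```text
(no output)
```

View pics/end.png

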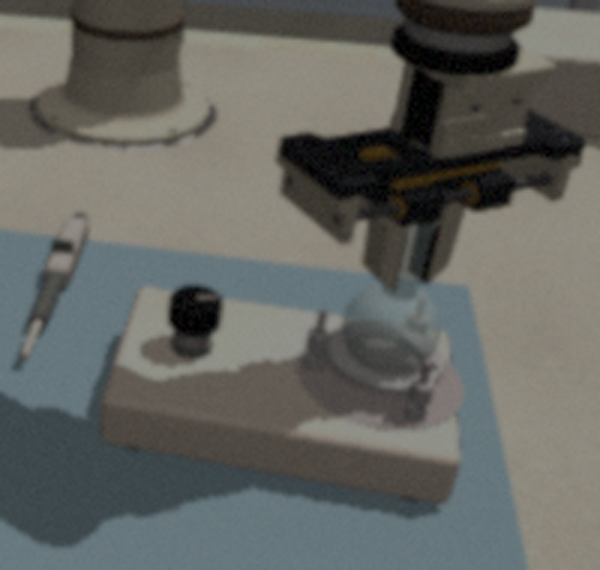

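The flask sits upright in the lowered ring at crop (395,330), held by the gripper, and the stop is up at (195,310). Handing in.

```bash
python3 -c "
from bench import env
print(env.close_job())"
```

```text
the job is handed in; nothing more can be done
None
```

The job is handed in (no verdict was returned): the stop was pressed to its end, came back up and was twisted to about 1.20 rad, and the arm is still holding the flask upright in the cradle with the ring fully down at about 21 N.

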